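# Two-button interlock reset under a sliding guard

### The job

Reset the test station's interlock on the grey two-button pad: push its sliding guard fully back by the raised rib, then with the two fingertips press the two large outer buttons all the way down together and hold both down for at least two seconds, leaving the small button between them alone. Let both buttons spring up and push the guard fully forward again to its stop, so that it covers them. Only push and press: do not pinch the rib, do not lift, tip or shove the pad about (a centimetre or two of slip does not matter), and leave the other things on the desk where they are.

Things in the scene. Friction and masses are not known exactly. Their poses are not given: they have to be found in the camera images.
- reset_pad: Grey housing 160 (x) by 140 mm (y), loose on rubber feet, 0.95 kg: slips at 4.5 N or more sideways. Origin: centre of its underside; x to its back (away from the robot, but for yaw), y left, z up. Deck 36 mm above the desk; side rails along x, 59 mm high, 116 mm clear between them. Buttons in a row across at x = -40 mm; the guard slides back over the bare rear half.
- guard (a joint): Travel of the guard to the pad's +x: 0 = fully forward at its stop, covering the buttons; 0.066 m = fully back. Stays where left; 1 to 2 N moves it. Starts up to 16 mm open. Dark steel plate 64 mm (x) by 120 mm (y), its top 55 mm above the desk, with an upright aluminium rib across its middle.
- guard_rib (a point): Middle of the top edge of the guard's rib, 75 mm above the desk. The rib is 84 mm long (along the pad's y), 11 mm thick (along x) and rises 20 mm from the plate. It is at pad x = -40 mm with the guard fully forward and +26 mm with it fully back. Push its front face to open, its back face to close.
- rib_front: Front half of the rib's thickness (the face towards the robot); it moves with the guard. Origin at the middle of the guard plate, 53.5 mm above the desk.
- rib_back: Back half of the rib's thickness (the face away from the robot); it moves with the guard. Origin as rib_front.
- left_button (a joint): Travel of the left large button: 0 = up, 0.007 m = fully down. A spring returns it: 1.2 N starts it, 5 N holds it fully down.
- right_button (a joint): Travel of the right large button, like the left one.
- small_button (a joint): Travel of the small middle button: 0 = up, 0.004 m = fully down; it gives at about 1 N. Not to be pressed.
- left_button_top (a point): Centre of the left large button's top face: round, black, 26 mm across, at pad x = -40, y = +31 mm; 48 mm above the desk when up, 41 mm when fully down (always above the deck). The large buttons' centres are 62 mm apart, with 36 mm between their rims.
- right_button_top (a point): Centre of the right large button's top face, at pad x = -40, y = -31 mm, otherwise like the left one.
- small_button_top (a point): Centre of the small button's top: round, black, 12 mm across, midway between the large ones, 44 mm above the desk when up.
- chip_case: small grey box with a clear base, 47 x 67 x 18 mm, lying just right of the pad; bystander, origin under its centre
- driver_red: slim red precision screwdriver, 155 mm long, 13 mm thick, lying behind the pad; bystander, origin under its centre
- kapton_roll: roll of amber tape lying flat, 55 mm across, 12 mm high, behind the pad; bystander, origin under its centre
- usb_stick: red USB stick, 55 x 17 x 8 mm, lying just left of the pad; bystander, origin under its centre

How it is judged:
By the outcome, as a careful person would: the job done as asked, in the order asked, and still so for the second after the job is handed in, with the robot touching nothing.
It also fails if it takes over 54 s, if anything falls off the work surface, if the arm or the gripper's body presses on something with over 40 N, if the wrist force passes 120 N, or if a joint passes its speed limit or range.

### The arm

A 7-joint arm with a two-finger parallel gripper is mounted at the origin on a cart in front of the work surface, level with it; the furniture and walls round the work are solid. World frame = base frame: x ahead of the robot, y to its left, z up, the work surface at z = 0. Lengths are in m, angles in rad, forces in N, time in s.
With the tool pointing down it reaches from about 0.4 to 0.85 m from the base axis. Payload 4.5 kg.
Tool frame: the origin (TCP) lies at the very end of the fingers, on their centre line; the grasp point (between the pads) lies 19 mm behind it; z points along the fingers, y is the line along which they close (so a half turn about z gives the same grasp; the last joint's range is limited). The gripper opens to 88 mm and grips with 3 to 60 N. Pads are 18 mm wide; open, the fingers measure 123 mm over their backs; the gripper's body (75 mm by 187 mm) begins 45 mm behind the grasp point.
Start: joints at [1.181, 0.689, -0.195, 1.565, 0.157, 0.902, -0.215], TCP at [0.257, -0.57, 0.239] pointing down, gripper open.
Joint ranges: [-3.01, 3.01], [-0.46, 2.08], [-1.47, 1.51], [0.13, 2.56], [-1, 4.14], [0.04, 2.09], [-2.66, 2.66]. Speed limits (rad/s): [2.57, 2.57, 3.14, 3.14, 3.14, 3.14, 3.14].

### API

Orientations are given as a unit quaternion [x, y, z, w].
In Python, from plant import r, eyes, nets gives the robot as it stands.
- The arm moves only by the shell command python3 -m pendant 'ROWS' [FORCE]. ROWS is JSON, a list of rows, each an object of numbers: "claw": the opening, from 0 (shut) to 1 (fully open); "dx", "dy", "dz": the shift along the world's x, y, z in mm; "twist": the turn about the world's z in rad. In form: [{"claw": .., "dx": .., "dy": .., "dz": .., "twist": ..}, ...]. A call has 1 to 8 rows; each row is the pose to reach, as a shift and turn from the pose commanded when the call began; what a row does not reach only later rows make up. A row lasts 1/10 s, in which the tool goes at most 50 mm and 8.59 degrees, less where a joint would pass 70% of its speed; a pose out of reach is approached as far as the arm can. A call with a gripper value outside its range is refused whole. The fingers move at their own pace and stop on an object; FORCE is the grip in N (left out, the last holds). Time passes only in rows, so rows that repeat a pose let the fingers close. It gives the time, the measured TCP pose, the force, the opening and the grip force at its end, in the units of the state.
- r.get_state(): the state, without advancing time (a new reading comes with each control period).
- eyes.snapshot(name): name is "scene" or "top" or "wrist"; returns (picture, depth): 480x640x3 uint8, blue, green, red; 480x640 float32, m along the optical axis (not along the pixel's ray), 0 where there is no reading.
- eyes.camera_info(name): a dict with "K" (3x3 intrinsics, pixels), "world_to_cam" (4x4, takes a point from world to camera coordinates); the wrist camera has in their place "T_tool_cam" (4x4, takes a point from camera to tool coordinates, whose origin is the TCP and whose axes are the flange's). Camera axes: x right, y down, z forward; pixel columns grow to the right and rows downward; lengths in m; the calibration is good to about 2 mm. A picture is of the moment at which its call begins: read the wrist's pose just before it. camera_info takes no time and is no camera call.
- r.finish_job(): hands the job in; it is judged then, once.
Trained networks look in the newest picture that a camera, given by its name, has taken for a name from the list of things; names that differ only in an ending like _2 or _b are one class to them, and where a whole thing is asked for, a point or a joint stands for the part that bears it (a point fixed in the world has none). Each returns a list of dicts, best first, with "confidence" (0 to 1); they miss things now and then, are a little off and sometimes report something else, mostly with a low value. They report only what shows in the picture. A call takes as long as a camera call.
- nets.spot_in(camera, query): "box" ([left, top, width, height] as shares, 0 to 1, of the picture: columns of its width, rows of its height, round what is visible of it).
- nets.place_of(camera, query): "position" ([column, row] as shares, 0 to 1, of the picture: columns of its width, rows of its height: a listed point, or the origin of a listed thing).
The state is a dict: "clock": time; "q": joint angles; "qd": joint speeds; "joint_torque": joint torques, N m; "tool_pos": TCP position; "eef_rot": TCP orientation; "contact_force": force on the tool from outside, world axes, zero at the start; "moment": the same for the moment, N m; "opening": opening from 0.0 (shut) to 1.0 (fully open); "finger_force": force on a finger pad.
Only numpy, scipy, OpenCV 4.12 (cv2) and the standard library are available. Lean on these libraries where they do the work, as an engineer would, in place of code of your own. Each camera call takes 0.05 s, during which the arm holds its last target. There are 200 camera calls.

## Working session

There is one attempt and no reset: what is moved stays moved. The work goes in short steps, Python scripts to look and compute and a shell command to move; the robot and the scene stay as the last step left them, time stands still between calls to the robot, and variables do not carry over. Pictures are saved under pics/ and viewed, at most 10 in all, crops included, and the job is handed in when it is done.

```bash
mkdir -p pics; ls; cat > h.py <<'E'
import numpy as np, cv2
from plant import r, eyes, nets
def ray(cam,u,v):
    i=eyes.camera_info(cam);K=np.array(i["K"])
    d=np.linalg.inv(K)@[u,v,1]
    if "world_to_cam" in i: T=np.linalg.inv(np.array(i["world_to_cam"]))
    else:
        from scipy.spatial.transform import Rotation as R
        s=r.get_state();W=np.eye(4);W[:3,:3]=R.from_quat(s["eef_rot"]).as_matrix();W[:3,3]=s["tool_pos"]
        T=W@np.array(i["T_tool_cam"])
    return T[:3,3],T[:3,:3]@d
def at_z(cam,u,v,z):
    o,d=ray(cam,u,v); return o+d*(z-o[2])/d[2]
def at_d(cam,u,v,dep):
    o,d=ray(cam,u,v); return o+d*dep
E
python3 - <<'E'
from h import *
for c in("top","scene"):
    p,d=eyes.snapshot(c);cv2.imwrite(f"pics/{c}1.png",p);np.save(f"pics/{c}1.npy",d)
    for q,z in(("reset_pad",0),("guard_rib",.075),("left_button_top",.048),("right_button_top",.048),("rib_front",.0535),("chip_case",0),("usb_stick",0),("kapton_roll",0),("driver_red",0)):
        for e in nets.place_of(c,q)[:1]:
            u,v=e["position"][0]*640,e["position"][1]*480
            print(c,q,round(e["confidence"],2),round(u),round(v),at_z(c,u,v,z).round(3))
s=r.get_state();print(s["clock"],s["tool_pos"],s["eef_rot"])
E
```

```text
pics
top reset_pad 0.92 338 298 [0.499 0.059 0.   ]
top guard_rib 0.88 341 316 [0.469 0.055 0.075]
top right_button_top 0.19 419 288 [ 0.513 -0.061  0.048]
top rib_front 0.6 341 316 [0.47  0.054 0.053]
top chip_case 0.67 418 288 [ 0.517 -0.067  0.   ]
top usb_stick 0.73 271 314 [0.472 0.162 0.   ]
top kapton_roll 0.57 315 161 [0.72  0.098 0.   ]
top driver_red 0.85 393 155 [ 0.732 -0.028  0.   ]
scene reset_pad 0.88 369 294 [0.498 0.048 0.   ]
scene guard_rib 0.77 382 277 [0.465 0.06  0.075]
scene rib_front 0.56 381 285 [0.466 0.057 0.053]
scene chip_case 0.97 403 257 [ 0.527 -0.07   0.   ]
scene usb_stick 0.86 332 334 [0.471 0.158 0.   ]
scene kapton_roll 0.86 274 235 [0.736 0.086 0.   ]
scene driver_red 0.84 317 210 [ 0.746 -0.033  0.   ]
1.0 [ 0.25704551 -0.56971525  0.2387434 ] [9.77634724e-01 2.10310116e-01 2.44896211e-05 2.81991511e-05]
```

```bash
python3 - <<'E'
from h import *
p=cv2.imread("pics/top1.png");d=np.load("pics/top1.npy")
cv2.imwrite("pics/topc.png",cv2.resize(p[220:380,240:450],None,fx=3.7,fy=3.7,interpolation=cv2.INTER_CUBIC))
# height map
i=eyes.camera_info("top");K=np.array(i["K"]);T=np.linalg.inv(np.array(i["world_to_cam"]))
v,u=np.mgrid[220:380,240:450];D=d[220:380,240:450]
P=np.stack([(u-K[0,2])/K[0,0]*D,(v-K[1,2])/K[1,1]*D,D,np.ones_like(D)],-1).reshape(-1,4)@T.T
for lo,hi in((.068,.08),(.03,.085)):
    m=((P[:,2]>lo)&(P[:,2]<hi)&(D.ravel()>0)).reshape(D.shape).astype(np.uint8)
    n,l,st,_=cv2.connectedComponentsWithStats(m);k=1+st[1:,4].argmax()
    Q=P[(l==k).ravel()][:,:3]
    print(lo,len(Q),Q.mean(0).round(4),cv2.minAreaRect(Q[:,:2].astype(np.float32)))
E
```

```text
0.068 468 [0.4678 0.0552 0.075 ] ((0.4678674042224884, 0.05562322586774826), (0.01121497992426157, 0.08340875059366226), 6.465967655181885)
0.03 10088 [0.4935 0.0581 0.0472] ((0.49574482440948486, 0.05848389118909836), (0.16092899441719055, 0.13817264139652252), 6.4485249519348145)
```

View pics/topc.png

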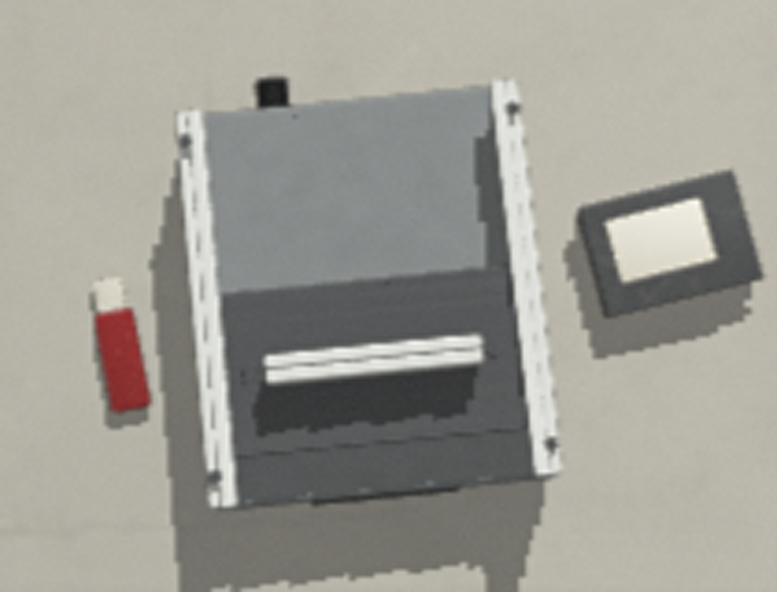

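View pics/scene1.png

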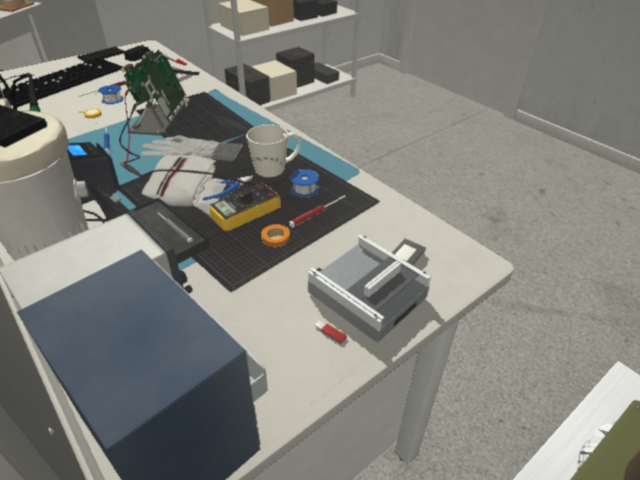

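The top crop shows the pad at crop pixels (185–560, 80–505), the rib at about (375, 360) and the guard nearly closed. The chip case is on the right and the USB stick on the left. From the depth map, the pad centre is (0.496, 0.0585) with a yaw of +6.45°. The rib is at pad x ≈ -28 mm, so the guard is about 12 mm open, which agrees with the scene view.

```bash
python3 -m pendant '[{"claw":0.5,"dx":60,"dy":50,"dz":0,"twist":-0.1},{"claw":0.5,"dx":184,"dy":622,"dz":0,"twist":-0.311},{"claw":0.5,"dx":184,"dy":622,"dz":0,"twist":-0.311},{"claw":0.5,"dx":184,"dy":622,"dz":0,"twist":-0.311},{"claw":0.5,"dx":184,"dy":622,"dz":0,"twist":-0.311},{"claw":0.5,"dx":184,"dy":622,"dz":0,"twist":-0.311},{"claw":0.5,"dx":184,"dy":622,"dz":0,"twist":-0.311},{"claw":0.5,"dx":184,"dy":622,"dz":0,"twist":-0.311}]'
```

```text
clock: 1.8
tool_pos: [0.3798, -0.1961, 0.239]
eef_rot: [0.998, 0.056, 0.001, 0.0]
contact_force: [1.0, 0.0, -0.5]
opening: 0.5
finger_force: 0.0
```

```bash
python3 -m pendant '[{"claw":0.5,"dx":40,"dy":150,"dz":-40},{"claw":0.5,"dx":40,"dy":190,"dz":-80},{"claw":0.5,"dx":40,"dy":190,"dz":-80},{"claw":0.5,"dx":40,"dy":190,"dz":-80},{"claw":0.5,"dx":40,"dy":190,"dz":-80},{"claw":0.5,"dx":40,"dy":190,"dz":-80},{"claw":0.5,"dx":40,"dy":190,"dz":-80},{"claw":0.5,"dx":40,"dy":190,"dz":-80}]'
cat > st.py <<'E'
from h import *
import sys
C=np.array([.4957,.0585]);Y=.1125
s=r.get_state();p=np.array(s["tool_pos"]);c,n=np.cos(Y),np.sin(Y)
d=p[:2]-C;a=2*np.arctan2(s["eef_rot"][1],s["eef_rot"][0])
print(s["clock"],"pad xy mm",(np.array([d[0]*c+d[1]*n,-d[0]*n+d[1]*c])*1e3).round(1),"z",round(p[2]*1e3,1),"yaw",round(a,4),"F",np.round(s["contact_force"],2),s["opening"])
if len(sys.argv)>3:
    x,y,z=map(float,sys.argv[1:4])
    t=C*1e3+[x*c-y*n,x*n+y*c]
    print("shift",(t-p[:2]*1e3).round(1),round(z-p[2]*1e3,1),"twist",round((Y-a+np.pi/2)%np.pi-np.pi/2,4))
E
python3 st.py -55 0 62
```

```text
1.8 pad xy mm [-143.8 -240. ] z 239.0 yaw 0.1125 F [ 0.98  0.01 -0.53] 0.4996335934638521
shift [ 61.3 248.4] -177.0 twist -0.0validation failed for argument at $[0]...
```

```bash
python3 -m pendant '[{"claw":0.5,"dx":40,"dy":150,"dz":-40,"twist":0},{"claw":0.5,"dx":40,"dy":190,"dz":-80,"twist":0},{"claw":0.5,"dx":40,"dy":190,"dz":-80,"twist":0},{"claw":0.5,"dx":40,"dy":190,"dz":-80,"twist":0},{"claw":0.5,"dx":40,"dy":190,"dz":-80,"twist":0},{"claw":0.5,"dx":40,"dy":190,"dz":-80,"twist":0},{"claw":0.5,"dx":40,"dy":190,"dz":-80,"twist":0},{"claw":0.5,"dx":40,"dy":190,"dz":-80,"twist":0}]'
python3 st.py -55 0 62
```

```text
clock: 2.6
tool_pos: [0.4194, -0.0099, 0.1594]
eef_rot: [0.999, 0.055, 0.0, 0.001]
contact_force: [0.1, 0.7, -0.4]
opening: 0.501
finger_force: 0.0
2.6 pad xy mm [-83.5 -59.4] z 159.4 yaw 0.1091 F [ 0.09  0.73 -0.43] 0.5013420205436581
shift [21.7 62.3] -97.4 twist 0.0034
```

```bash
python3 -m pendant '[{"claw":0.5,"dx":22,"dy":40,"dz":0,"twist":0.003},{"claw":0.5,"dx":22,"dy":62,"dz":-40,"twist":0.003},{"claw":0.5,"dx":22,"dy":62,"dz":-60,"twist":0.003},{"claw":0.5,"dx":22,"dy":62,"dz":-60,"twist":0.003},{"claw":0.5,"dx":22,"dy":62,"dz":-60,"twist":0.003}]'
python3 st.py -55 0 62
python3 - <<'E'
from h import *
p,d=eyes.snapshot("wrist");cv2.imwrite("pics/w1.png",p)
for q,z in(("guard_rib",.075),("rib_front",.0535),("reset_pad",0)):
    for e in nets.place_of("wrist",q)[:1]:
        u,v=e["position"][0]*640,e["position"][1]*480
        print(q,round(e["confidence"],2),round(u),round(v),at_z("wrist",u,v,z).round(4))
E
```

```text
clock: 3.1
tool_pos: [0.4413, 0.0523, 0.0993]
eef_rot: [0.998, 0.056, -0.0, 0.0]
contact_force: [-0.3, -0.5, 0.4]
opening: 0.498
finger_force: 0.0
3.1 pad xy mm [-54.7  -0.1] z 99.3 yaw 0.1127 F [-0.33 -0.5   0.43] 0.4975762837308628
shift [-0.3  0. ] -37.3 twist -0.0002
guard_rib 0.71 330 220 [0.4683 0.0555 0.075 ]
rib_front 0.75 330 213 [0.4675 0.0557 0.0535]
reset_pad 0.61 330 156 [0.4955 0.0588 0.    ]
```

View pics/w1.png

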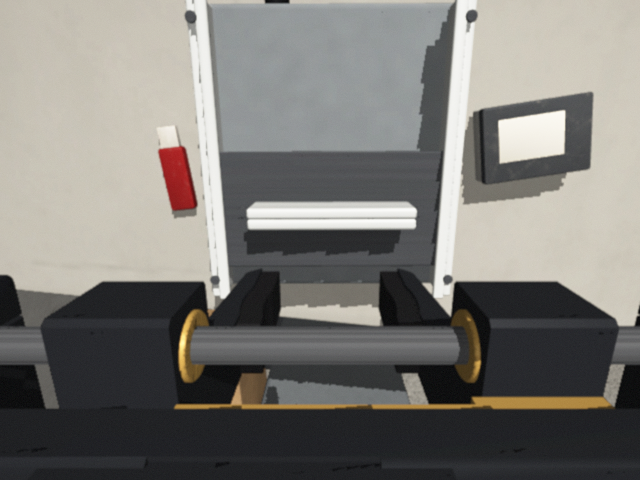

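The wrist view shows the rib at (330, 216) squarely ahead of the fingers, and the networks agree with the depth measurements. I'll go down and push.

```bash
python3 -m pendant '[{"claw":0.5,"dx":0,"dy":0,"dz":-20,"twist":0},{"claw":0.5,"dx":0,"dy":0,"dz":-36,"twist":0},{"claw":0.5,"dx":0,"dy":0,"dz":-36,"twist":0},{"claw":0.5,"dx":5,"dy":0.6,"dz":-36,"twist":0},{"claw":0.5,"dx":9,"dy":1,"dz":-36,"twist":0},{"claw":0.5,"dx":12,"dy":1.4,"dz":-36,"twist":0},{"claw":0.5,"dx":15,"dy":1.7,"dz":-36,"twist":0},{"claw":0.5,"dx":18,"dy":2,"dz":-36,"twist":0}]'
python3 st.py 0 0 63
python3 -m pendant '[{"claw":0.5,"dx":4,"dy":0.5,"dz":0,"twist":0},{"claw":0.5,"dx":8,"dy":0.9,"dz":0,"twist":0},{"claw":0.5,"dx":12,"dy":1.4,"dz":0,"twist":0},{"claw":0.5,"dx":16,"dy":1.8,"dz":0,"twist":0},{"claw":0.5,"dx":20,"dy":2.3,"dz":0,"twist":0},{"claw":0.5,"dx":24,"dy":2.7,"dz":0,"twist":0},{"claw":0.5,"dx":28,"dy":3.2,"dz":0,"twist":0},{"claw":0.5,"dx":32,"dy":3.6,"dz":0,"twist":0}]'
python3 st.py 11.5 0 63
```

```text
clock: 4.1
tool_pos: [0.4593, 0.0561, 0.0631]
eef_rot: [0.998, 0.058, -0.0, 0.0]
contact_force: [-1.6, 0.1, 0.8]
opening: 0.502
finger_force: 0.7
4.1 pad xy mm [-36.4   1.7] z 63.1 yaw 0.1158 F [-1.57  0.11  0.78] 0.5017457902526617
shift [36.4  2.4] -0.1 twist -0.0033
clock: 4.9
tool_pos: [0.4916, 0.0598, 0.0627]
eef_rot: [0.998, 0.058, -0.0, -0.0]
contact_force: [-1.5, -0.3, 0.5]
opening: 0.491
finger_force: 0.7
4.9 pad xy mm [-3.9  1.8] z 62.7 yaw 0.1159 F [-1.53 -0.33  0.45] 0.4910673817589239
shift [15.5 -0. ] 0.3 twist -0.0034
```

```bash
python3 -m pendant '[{"claw":0.5,"dx":3,"dy":0.1,"dz":0,"twist":-0.003},{"claw":0.5,"dx":6,"dy":0.2,"dz":0,"twist":-0.003},{"claw":0.5,"dx":9,"dy":0.3,"dz":0,"twist":-0.003},{"claw":0.5,"dx":11,"dy":0.4,"dz":0,"twist":-0.003},{"claw":0.5,"dx":12,"dy":0.4,"dz":0,"twist":-0.003},{"claw":0.5,"dx":13,"dy":0.4,"dz":0,"twist":-0.003}]'
python3 -m pendant '[{"claw":0.5,"dx":1,"dy":0.1,"dz":0,"twist":0},{"claw":0.5,"dx":1,"dy":0.1,"dz":0,"twist":0}]'
python3 -m pendant '[{"claw":0.5,"dx":1,"dy":0.1,"dz":0,"twist":0},{"claw":0.5,"dx":1,"dy":0.1,"dz":0,"twist":0}]'
python3 - <<'E'
from h import *
p,d=eyes.snapshot("wrist");cv2.imwrite("pics/w2.png",p)
p,d=eyes.snapshot("top");cv2.imwrite("pics/t2.png",cv2.resize(p[220:380,240:450],None,fx=3.7,fy=3.7))
E
python3 st.py 11.5 0 63
```

```text
clock: 5.5
tool_pos: [0.5043, 0.0601, 0.0627]
eef_rot: [0.998, 0.056, -0.0, 0.0]
contact_force: [-0.9, 0.8, -0.6]
opening: 0.502
finger_force: 0.6
clock: 5.7
tool_pos: [0.5053, 0.0602, 0.0627]
eef_rot: [0.998, 0.056, -0.0, 0.0]
contact_force: [-2.1, 1.6, -0.9]
opening: 0.501
finger_force: 0.6
clock: 5.9
tool_pos: [0.5053, 0.0602, 0.0627]
eef_rot: [0.998, 0.057, -0.001, 0.0]
contact_force: [-2.6, 0.9, 2.8]
opening: 0.499
finger_force: 1.8
6.0 pad xy mm [9.8 0.6] z 62.7 yaw 0.1131 F [-4.06  0.5   2.17] 0.5021389047840135
shift [ 1.8 -0.4] 0.3 twist -0.0006
```

View pics/w2.png

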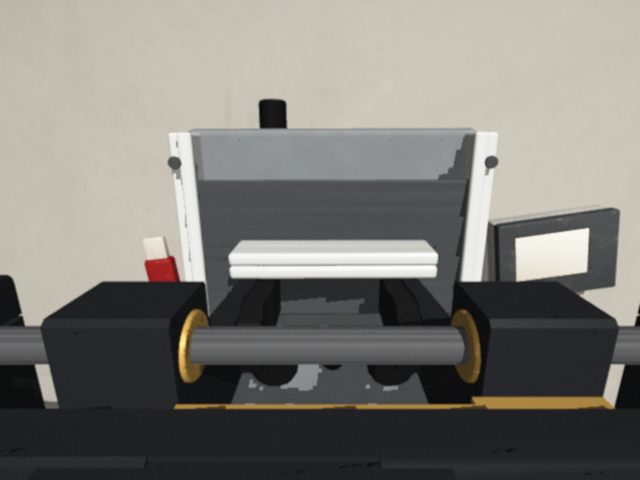

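The wrist view shows the buttons uncovered at about (275, 375) and (390, 375), with the rib at y ≈ 258. The force is rising while the TCP stays still, which points to the stop. I'll push a little more to confirm, then back off and look.

```bash
python3 -m pendant '[{"claw":0.5,"dx":1,"dy":0.1,"dz":0,"twist":0},{"claw":0.5,"dx":2,"dy":0.2,"dz":0,"twist":0},{"claw":0.5,"dx":2,"dy":0.2,"dz":0,"twist":0}]'
python3 -m pendant '[{"claw":0.5,"dx":-8,"dy":-0.9,"dz":0,"twist":0},{"claw":0.5,"dx":-16,"dy":-1.8,"dz":15,"twist":0},{"claw":0.5,"dx":-54,"dy":-6,"dz":37,"twist":0},{"claw":0.5,"dx":-54,"dy":-6,"dz":37,"twist":0},{"claw":0.5,"dx":-54,"dy":-6,"dz":37,"twist":0}]'
cat > pad.py <<'E'
from h import *
import sys
p,d=eyes.snapshot("top");cv2.imwrite(f"pics/{sys.argv[1]}.png",p)
p,d=eyes.snapshot("wrist");cv2.imwrite(f"pics/{sys.argv[1]}w.png",p)
for q,z in(("guard_rib",.075),("rib_front",.0535),("reset_pad",0),("left_button_top",.048),("right_button_top",.048),("small_button_top",.044)):
  for c in("top","wrist"):
    for e in nets.place_of(c,q)[:1]:
        u,v=e["position"][0]*640,e["position"][1]*480
        print(c,q,round(e["confidence"],2),round(u),round(v),(at_z(c,u,v,z)*1e3).round(1))
def cloud():
    i=eyes.camera_info("wrist");K=np.array(i["K"])
    v,u=np.mgrid[0:270,0:640];D=d[:270]
    o,_=ray("wrist",0,0)
    dirs=np.stack([ray("wrist",0,0)[1],ray("wrist",1,0)[1],ray("wrist",0,1)[1]])
    return o+(dirs[0]+u[...,None]*(dirs[1]-dirs[0])+v[...,None]*(dirs[2]-dirs[0]))*D[...,None],D
P,D=cloud()
m=(P[...,2]>.069)&(P[...,2]<.08)&(D>0)
n,l,st,_=cv2.connectedComponentsWithStats(m.astype(np.uint8))
if n>1:
    Q=P[l==1+st[1:,4].argmax()];print("rib",len(Q),(Q.mean(0)*1e3).round(1),cv2.minAreaRect((Q[:,:2]*1e3).astype(np.float32)))
E
python3 pad.py t3; python3 st.py -40 0 70
```

```text
clock: 6.3
tool_pos: [0.5054, 0.0602, 0.0626]
eef_rot: [0.998, 0.057, -0.003, 0.0]
contact_force: [-7.5, 0.4, 5.6]
opening: 0.502
finger_force: 3.7
clock: 6.8
tool_pos: [0.4556, 0.0544, 0.1004]
eef_rot: [0.998, 0.056, 0.002, -0.0]
contact_force: [0.6, -0.7, -0.2]
opening: 0.503
finger_force: 0.0
top guard_rib 0.75 336 282 [516.8  61.4  75. ]
wrist guard_rib 0.77 329 140 [520.2  62.5  75. ]
wrist rib_front 0.96 333 141 [518.8  60.3  53.5]
wrist reset_pad 0.69 331 178 [492.9  57.8   0. ]
wrist left_button_top 0.7 279 255 [450.5  84.   48. ]
wrist right_button_top 0.71 382 256 [456.3  23.9  48. ]
wrist small_button_top 0.76 330 252 [453.9  54.2  44. ]
rib 4351 [519.2  61.   73.6] ((519.1227416992188, 60.52305603027344), (11.027413368225098, 83.81224822998047), 6.451348781585693)
7.5 pad xy mm [-41.6   0.6] z 99.7 yaw 0.1128 F [-0.43 -0.44  0.22] 0.4969976859855717
shift [ 1.7 -0.5] -29.7 twist -0.0003
```

View pics/t3w.png

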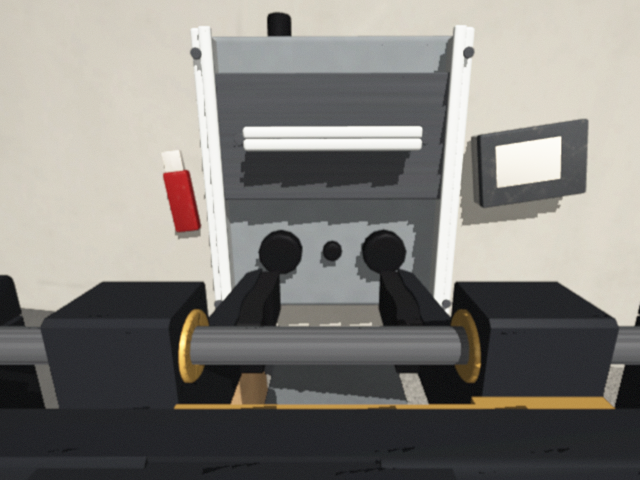

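The wrist view shows both large buttons clear, at (280, 252) and (384, 252), with the small one at (332, 250). I'll check the guard's travel against the pad's own back edge.

```bash
cat >> pad.py <<'E'
c,n=np.cos(.1125),np.sin(.1125);q=P[...,:2]*1e3-[495.7,58.5];X=q[...,0]*c+q[...,1]*n;Yp=-q[...,0]*n+q[...,1]*c;Z=P[...,2]*1e3
for nm,mm in(("rail",(Z>55)&(Z<64)&(abs(Yp)>58)&(abs(Yp)<72)),("deck",(Z>30)&(Z<41)&(abs(Yp)<50)),("plate",(Z>50)&(Z<59)&(abs(Yp)<50)),("rib",(Z>70)&(abs(Yp)<45)),("Lb",(Z>43)&(Z<50)&(X<-20)&(Yp>10)&(Yp<50)),("Rb",(Z>43)&(Z<50)&(X<-20)&(Yp<-10)&(Yp>-50))):
    mm=mm&(D>0)
    if mm.sum()>20: print(nm,mm.sum(),"x",np.percentile(X[mm],[.5,50,99.5]).round(1),"y",np.percentile(Yp[mm],[.5,50,99.5]).round(1),"z",np.median(Z[mm]).round(1))
E
python3 pad.py t4
```

```text
top guard_rib 0.68 338 279 [521.1  59.   75. ]
wrist guard_rib 0.84 330 135 [520.9  61.9  75. ]
wrist rib_front 0.83 333 133 [522.   60.3  53.5]
wrist reset_pad 0.69 332 171 [497.3  57.6   0. ]
wrist left_button_top 0.55 276 251 [452.4  85.7  48. ]
wrist right_button_top 0.91 386 254 [457.8  21.7  48. ]
wrist small_button_top 0.72 331 249 [456.1  53.9  44. ]
rib 4381 [521.4  60.3  74.3] ((521.48583984375, 60.50190353393555), (10.909260749816895, 83.90128326416016), 6.467934608459473)
rail 8325 x [-46.8  23.5  76.9] y [-69.  -59.   67.6] z 58.0
deck 15516 x [-55.8 -13.1  78.8] y [-49.5   0.4  49.6] z 35.5
plate 20263 x [-5.9 33.4 57.5] y [-49.6   0.5  49.6] z 54.5
rib 4387 x [20.4 25.9 31.3] y [-41.8  -1.3  40.3] z 74.3
Lb 1429 x [-51.4 -39.2 -27.8] y [17.6 29.6 42.1] z 47.4
Rb 1438 x [-51.4 -39.1 -27.4] y [-43.9 -31.4 -19.5] z 47.4
```

The guard is fully back: rib at +25.9 mm, plate edge at 57.5 mm. The buttons are at pad (-39.5, ±31). Next I'll press them.

```bash
python3 -m pendant '[{"claw":0.506,"dx":1.5,"dy":-0.7,"dz":-20,"twist":0},{"claw":0.506,"dx":1.5,"dy":-0.7,"dz":-38,"twist":0},{"claw":0.506,"dx":1.5,"dy":-0.7,"dz":-46,"twist":0},{"claw":0.506,"dx":1.5,"dy":-0.7,"dz":-46,"twist":0},{"claw":0.506,"dx":1.5,"dy":-0.7,"dz":-46,"twist":0}]'
python3 st.py -40 -0.5 41
```

```text
clock: 8.7
tool_pos: [0.4558, 0.0538, 0.054]
eef_rot: [0.998, 0.056, -0.0, 0.0]
contact_force: [-0.2, -0.4, -0.1]
opening: 0.505
finger_force: 0.0
8.7 pad xy mm [-40.2  -0.2] z 54.0 yaw 0.1128 F [-0.17 -0.39 -0.05] 0.5047467735265475
shift [ 0.2 -0.2] -13.0 twist -0.0003
```

```bash
python3 -m pendant '[{"claw":0.506,"dx":0,"dy":0,"dz":-4,"twist":0},{"claw":0.506,"dx":0,"dy":0,"dz":-6,"twist":0},{"claw":0.506,"dx":0,"dy":0,"dz":-8,"twist":0},{"claw":0.506,"dx":0,"dy":0,"dz":-10,"twist":0},{"claw":0.506,"dx":0,"dy":0,"dz":-12,"twist":0},{"claw":0.506,"dx":0,"dy":0,"dz":-13,"twist":0},{"claw":0.506,"dx":0,"dy":0,"dz":-14,"twist":0},{"claw":0.506,"dx":0,"dy":0,"dz":-14,"twist":0}]'
```

```text
clock: 9.5
tool_pos: [0.4562, 0.0539, 0.0413]
eef_rot: [0.998, 0.056, 0.001, -0.0]
contact_force: [-1.4, 0.7, 21.1]
opening: 0.51
finger_force: 10.0
```

```bash
python3 -m pendant '[{"claw":0.506,"dx":0,"dy":0,"dz":-1,"twist":0},{"claw":0.506,"dx":0,"dy":0,"dz":-1,"twist":0},{"claw":0.506,"dx":0,"dy":0,"dz":-1,"twist":0},{"claw":0.506,"dx":0,"dy":0,"dz":-1,"twist":0}]'; python3 pad.py t5; python3 st.py | tail -1
```

```text
clock: 9.9
tool_pos: [0.4562, 0.0539, 0.0411]
eef_rot: [0.998, 0.056, 0.001, -0.0]
contact_force: [-3.1, 0.6, 31.3]
opening: 0.51
finger_force: 15.6
wrist guard_rib 0.97 331 139 [521.5  61.   75. ]
wrist rib_front 0.88 330 138 [521.6  61.2  53.5]
wrist reset_pad 0.65 333 190 [495.1  56.5   0. ]
wrist small_button_top 0.7 328 295 [455.7  54.4  44. ]
rib 9938 [521.5  60.7  74.2] ((521.4156494140625, 60.69516372680664), (10.953104972839355, 83.85140228271484), 6.481489658355713)
rail 12850 x [-22.6  30.5  68.5] y [-69.  -58.9  67.5] z 58.0
deck 21063 x [-31.3  62.7  76.3] y [-49.5   0.1  49.5] z 35.5
plate 40896 x [-5.7 34.9 57.4] y [-49.6   0.1  49.6] z 54.4
rib 9938 x [20.4 25.9 31.2] y [-41.8  -0.8  40.3] z 74.2
10.6 pad xy mm [-39.8  -0.2] z 41.1 yaw 0.1128 F [-3.03  0.76 31.58] 0.5085503532475747
```

View pics/t5w.png

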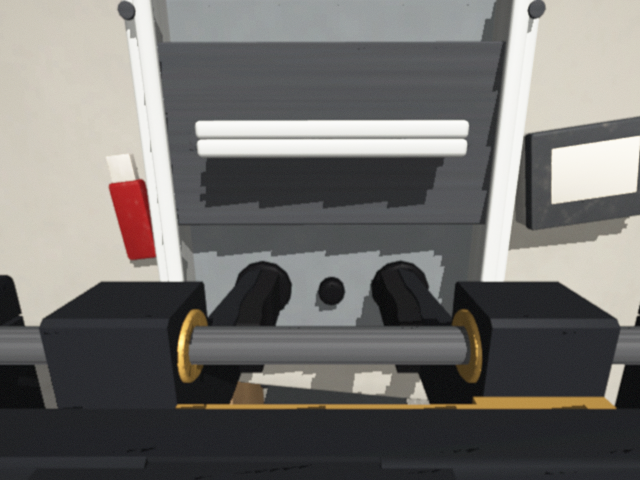

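The picture shows both fingertips on the large buttons at (263, 285) and (400, 285), with the small one free at (331, 291). The TCP has stopped at 41.1 mm with 31 N, so both buttons are at the bottom. I'll hold here.

```bash
for i in 1 2 3; do python3 -m pendant '[{"claw":0.506,"dx":0,"dy":0,"dz":0,"twist":0},{"claw":0.506,"dx":0,"dy":0,"dz":0,"twist":0},{"claw":0.506,"dx":0,"dy":0,"dz":0,"twist":0},{"claw":0.506,"dx":0,"dy":0,"dz":0,"twist":0},{"claw":0.506,"dx":0,"dy":0,"dz":0,"twist":0},{"claw":0.506,"dx":0,"dy":0,"dz":0,"twist":0},{"claw":0.506,"dx":0,"dy":0,"dz":0,"twist":0},{"claw":0.506,"dx":0,"dy":0,"dz":0,"twist":0}]'|grep -E "clock|pos|force"; done
python3 -m pendant '[{"claw":0.506,"dx":0,"dy":0,"dz":10,"twist":0},{"claw":0.506,"dx":0,"dy":0,"dz":30,"twist":0},{"claw":0.506,"dx":0,"dy":0,"dz":60,"twist":0},{"claw":0.506,"dx":0,"dy":0,"dz":60,"twist":0},{"claw":0.506,"dx":0,"dy":0,"dz":60,"twist":0},{"claw":0.506,"dx":0,"dy":0,"dz":60,"twist":0}]'
python3 pad.py t6; python3 st.py 54 -0.5 100
```

```text
clock: 11.4
tool_pos: [0.4562, 0.0539, 0.0412]
contact_force: [-2.2, 1.0, 30.7]
finger_force: 15.6
clock: 12.2
tool_pos: [0.4562, 0.0538, 0.0411]
contact_force: [-1.6, 1.0, 31.6]
finger_force: 15.6
clock: 13.0
tool_pos: [0.4562, 0.0539, 0.0412]
contact_force: [-2.4, 0.8, 31.5]
finger_force: 15.6
clock: 13.6
tool_pos: [0.4554, 0.0538, 0.0981]
eef_rot: [0.998, 0.056, -0.001, 0.0]
contact_force: [-0.3, -0.3, -1.0]
opening: 0.505
finger_force: 0.0
top guard_rib 0.64 336 281 [518.1  61.5  75. ]
wrist guard_rib 0.98 332 137 [521.1  60.2  75. ]
wrist rib_front 0.9 335 135 [522.4  58.8  53.5]
wrist reset_pad 0.76 331 172 [498.1  57.7   0. ]
wrist left_button_top 0.55 336 139 [520.7  57.9  48. ]
wrist right_button_top 0.82 385 253 [459.9  21.7  48. ]
wrist small_button_top 0.88 329 250 [457.2  54.1  44. ]
rib 4499 [522.   60.7  75.2] ((521.9521484375, 60.736083984375), (10.820033073425293, 83.8259048461914), 6.4386420249938965)
rail 9271 x [-44.8  24.9  77.5] y [-69.3 -59.   67.8] z 58.7
deck 15513 x [-53.6 -11.7  79.9] y [-49.6   0.2  49.6] z 36.4
plate 20604 x [-5.3 34.2 58.1] y [-49.6   0.1  49.6] z 55.4
rib 4507 x [21.  26.4 31.7] y [-42.   -0.8  40.5] z 75.2
Lb 1420 x [-49.5 -38.1 -27. ] y [17.5 29.5 42. ] z 48.2
Rb 1419 x [-49.4 -38.  -26.9] y [-44.  -31.4 -19.5] z 48.2
14.3 pad xy mm [-40.2  -0.2] z 98.8 yaw 0.1128 F [ 0.26 -1.23 -0.34] 0.5064462230880711
shift [93.6 10.3] 1.2 twist -0.0003
```

Both buttons sprang back to 48.2 mm. Now I'll go over the rib and push the guard forward from its back face.

```bash
python3 -m pendant '[{"claw":0.506,"dx":45,"dy":5,"dz":3,"twist":0},{"claw":0.506,"dx":94,"dy":10.3,"dz":3,"twist":0},{"claw":0.506,"dx":94,"dy":10.3,"dz":3,"twist":0},{"claw":0.506,"dx":94,"dy":10.3,"dz":3,"twist":0},{"claw":0.506,"dx":94,"dy":10.3,"dz":-15,"twist":0},{"claw":0.506,"dx":94,"dy":10.3,"dz":-36,"twist":0},{"claw":0.506,"dx":94,"dy":10.3,"dz":-36,"twist":0},{"claw":0.506,"dx":94,"dy":10.3,"dz":-36,"twist":0}]'
python3 st.py -18 -0.5 63
```

```text
clock: 15.1
tool_pos: [0.5482, 0.0638, 0.0627]
eef_rot: [0.998, 0.056, -0.001, 0.0]
contact_force: [0.0, -0.1, -0.2]
opening: 0.504
finger_force: 0.0
15.1 pad xy mm [52.8 -0.6] z 62.7 yaw 0.1129 F [ 0.02 -0.12 -0.18] 0.5042876886915268
shift [-70.4  -7.8] 0.3 twist -0.0004
```

```bash
python3 -m pendant '[{"claw":0.506,"dx":-4,"dy":-0.5,"dz":0,"twist":0},{"claw":0.506,"dx":-8,"dy":-0.9,"dz":0,"twist":0},{"claw":0.506,"dx":-11,"dy":-1.2,"dz":0,"twist":0},{"claw":0.506,"dx":-14,"dy":-1.6,"dz":0,"twist":0},{"claw":0.506,"dx":-18,"dy":-2,"dz":0,"twist":0},{"claw":0.506,"dx":-22,"dy":-2.5,"dz":0,"twist":0},{"claw":0.506,"dx":-26,"dy":-2.9,"dz":0,"twist":0},{"claw":0.506,"dx":-30,"dy":-3.4,"dz":0,"twist":0}]'
python3 -m pendant '[{"claw":0.506,"dx":-4,"dy":-0.5,"dz":0,"twist":0},{"claw":0.506,"dx":-8,"dy":-0.9,"dz":0,"twist":0},{"claw":0.506,"dx":-12,"dy":-1.4,"dz":0,"twist":0},{"claw":0.506,"dx":-16,"dy":-1.8,"dz":0,"twist":0},{"claw":0.506,"dx":-20,"dy":-2.3,"dz":0,"twist":0},{"claw":0.506,"dx":-24,"dy":-2.7,"dz":0,"twist":0},{"claw":0.506,"dx":-28,"dy":-3.2,"dz":0,"twist":0},{"claw":0.506,"dx":-32,"dy":-3.6,"dz":0,"twist":0}]'
python3 st.py -24 -0.5 63
```

```text
clock: 15.9
tool_pos: [0.5197, 0.0607, 0.0628]
eef_rot: [0.998, 0.056, 0.0, 0.0]
contact_force: [1.4, -0.1, 0.1]
opening: 0.505
finger_force: 0.7
clock: 16.7
tool_pos: [0.4875, 0.057, 0.0627]
eef_rot: [0.998, 0.056, -0.0, 0.0]
contact_force: [1.5, -0.4, 0.7]
opening: 0.508
finger_force: 0.7
16.7 pad xy mm [-8.3 -0.6] z 62.7 yaw 0.1127 F [ 1.5  -0.39  0.67] 0.5077535102985778
shift [-15.6  -1.7] 0.3 twist -0.0002
```

```bash
python3 -m pendant '[{"claw":0.506,"dx":-4,"dy":-0.5,"dz":0,"twist":0},{"claw":0.506,"dx":-8,"dy":-0.9,"dz":0,"twist":0},{"claw":0.506,"dx":-11,"dy":-1.2,"dz":0,"twist":0},{"claw":0.506,"dx":-13,"dy":-1.5,"dz":0,"twist":0},{"claw":0.506,"dx":-14,"dy":-1.6,"dz":0,"twist":0},{"claw":0.506,"dx":-15,"dy":-1.7,"dz":0,"twist":0},{"claw":0.506,"dx":-15,"dy":-1.7,"dz":0,"twist":0}]'
for i in 1 2 3; do python3 -m pendant '[{"claw":0.506,"dx":-1,"dy":-0.1,"dz":0,"twist":0},{"claw":0.506,"dx":-1,"dy":-0.1,"dz":0,"twist":0}]' | grep -E "pos|contact"; done
```

```text
clock: 17.4
tool_pos: [0.4726, 0.0553, 0.0627]
eef_rot: [0.998, 0.056, -0.0, 0.0]
contact_force: [0.9, -0.4, 1.1]
opening: 0.507
finger_force: 0.4
tool_pos: [0.4717, 0.0552, 0.0627]
contact_force: [0.9, 0.1, 0.1]
tool_pos: [0.4717, 0.0552, 0.0628]
contact_force: [2.4, -1.2, -0.9]
tool_pos: [0.4711, 0.0554, 0.0628]
contact_force: [4.6, -0.5, -2.7]
```

```bash
python3 -m pendant '[{"claw":0.506,"dx":-1,"dy":-0.1,"dz":0,"twist":0},{"claw":0.506,"dx":-1,"dy":-0.1,"dz":0,"twist":0}]' | grep -E "pos|contact"
python3 -m pendant '[{"claw":0.506,"dx":8,"dy":0.9,"dz":0,"twist":0},{"claw":0.506,"dx":12,"dy":1.4,"dz":5,"twist":0},{"claw":0.506,"dx":12,"dy":1.4,"dz":37,"twist":0},{"claw":0.506,"dx":-40,"dy":-4,"dz":80,"twist":0},{"claw":0.506,"dx":-40,"dy":-4,"dz":100,"twist":0},{"claw":0.506,"dx":-40,"dy":-4,"dz":100,"twist":0},{"claw":0.506,"dx":-40,"dy":-4,"dz":100,"twist":0},{"claw":0.506,"dx":-40,"dy":-4,"dz":100,"twist":0}]'
python3 pad.py t7;python3 st.py
```

```text
tool_pos: [0.4698, 0.0553, 0.0628]
contact_force: [4.5, 0.1, -2.0]
clock: 19.0
tool_pos: [0.4289, 0.0511, 0.1622]
eef_rot: [0.998, 0.056, -0.0, 0.0]
contact_force: [0.8, 0.1, 0.3]
opening: 0.506
finger_force: 0.0
top guard_rib 0.59 335 299 [492.   62.9  75. ]
wrist guard_rib 0.61 327 201 [453.   55.5  75. ]
wrist rib_front 0.27 330 137 [494.1  58.1  53.5]
top reset_pad 0.95 338 301 [494.1  58.1   0. ]
wrist reset_pad 0.55 329 140 [491.6  58.4   0. ]
rib 2221 [454.4  53.2  74.9] ((453.9356384277344, 53.29611587524414), (11.240586280822754, 83.70934295654297), 6.403632640838623)
rail 6795 x [-78.7   6.3  74.8] y [-69.3 -58.9  67.9] z 58.7
deck 18569 x [-82.   35.4  76.5] y [-49.5  -0.2  49.6] z 36.4
plate 9891 x [-74.  -34.  -10.3] y [-49.5   0.4  49.6] z 55.4
rib 2155 x [-47.6 -42.  -36.6] y [-42.   -0.9  40.5] z 75.1
19.7 pad xy mm [-67.3   0. ] z 162.8 yaw 0.1128 F [ 0.25 -0.66 -0.67] 0.5025846757473372
```

View pics/t7w.png

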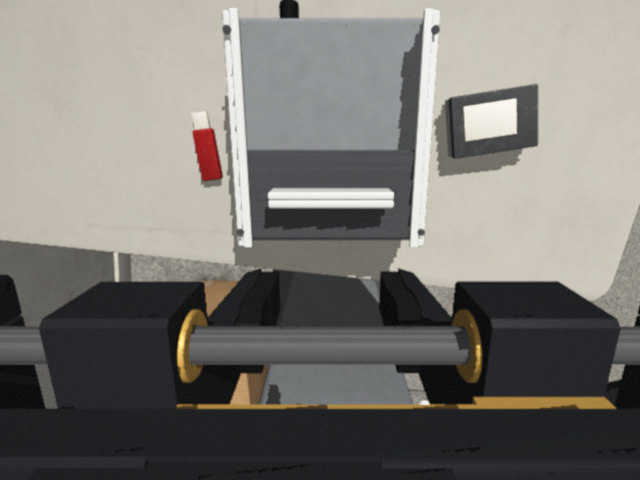

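The final view shows the guard covering the buttons, with the rib at (331, 198). The rib is at -42 mm in the starting frame. The pad itself slipped about 2 mm in the last push, which shows the guard is at its stop. The bystanders are where they were.

```bash
python3 -c "
from plant import r
print(r.finish_job())"
```

```text
the job is handed in; nothing more can be done
None
```

The job is handed in: I pushed the guard fully back, held both large buttons down together for over 3 s without touching the small one, let them spring up, and closed the guard to its stop, with the pad slipping about 2 mm.

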